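# Dry-run the hand-cranked sample divider and park it

### The arm

A 6-joint arm with a two-finger parallel gripper is mounted at the origin on the work surface. World frame = base frame: x ahead of the robot, y to its left, z up, the work surface at z = 0. Lengths are in m, angles in rad, forces in N, time in s.
With the tool pointing down it reaches from about 0.25 to 0.85 m from the base axis. Payload 12.5 kg.
Tool frame: the origin (TCP) lies midway between the tips of the shut fingers; the grasp point (between the pads) lies 19 mm behind it; z points along the fingers, y is the line along which they close (so a half turn about z gives the same grasp; the last joint's range is limited). The gripper opens to 93 mm and grips with 3 to 60 N. Pads are 15 mm wide; open, the fingers measure 128 mm over their backs; the gripper's body (75 mm by 188 mm) begins 65 mm behind the grasp point.
Start: joints at [1.039, 0.351, 1.652, -0, 1.139, -0.085], TCP at [0.238, 0.496, 0.219] pointing down, gripper open.
Joint ranges: [-2.75, 2.75], [-0.79, 2.1], [0.01, 2.65], [-1.57, 4.71], [0.07, 3.14], [-2.87, 2.87]. Speed limits (rad/s): [2.22, 2.22, 2.79, 3.14, 3.14, 3.14].

### API

Orientations are given as a unit quaternion [x, y, z, w].
In Python, from rig import status, viewer, env gives the robot as it stands. The module is installed in compiled form; this text tells all that it offers.
- The arm moves only by the tool arm_command, never from a script. Its argument "deltas" is a list of rows, each a list of 7 numbers: the turn, a rotation vector about the tool's x, y, z in degrees, then the shift along the tool's x, y, z in m, then the finger opening in m, from 0 to 0.093. In form: [[ax, ay, az, tx, ty, tz, jaw], ...]. A call has 1 to 20 rows; each row is the pose to reach, as a shift and turn from the pose commanded when the call began, along the tool's axes at that moment; what a row does not reach only later rows make up. A row lasts 1/12 s, in which the tool goes at most 41.7 mm and 7.16 degrees, less where a joint would pass 70% of its speed; a pose out of reach is approached as far as the arm can. A call with a gripper value outside its range is refused whole. The fingers move at their own pace and stop on an object; "force" is the grip in N (left out, the last holds). Time passes only in rows, so rows that repeat a pose let the fingers close. It gives the time, the measured TCP pose, the force, the opening and the grip force at its end, in the units of the state.
- status.get_state(): the state, without advancing time (a new reading comes with each control period).
- viewer.capture(name): name is "scene" or "top"; returns the picture (400x640x3 uint8, red, green, blue); there is no depth.
- viewer.get_calibration(name): a dict with "K" (3x3 intrinsics, pixels), "origin" and "attitude" of the camera in the world. Camera axes: x right, y down, z forward; pixel columns grow to the right and rows downward; lengths in m; the calibration is good to about 2 mm. A picture is of the moment at which its call begins. get_calibration takes no time and is no camera call.
- env.sign_off(): hands the job in; it is judged then, once.
The state is a dict: "t": time; "joint_pos": joint angles; "joint_velocities": joint speeds; "joint_torque": joint torques, N m; "tool_pos": TCP position; "ee_rot": TCP orientation; "contact_force": force on the tool from outside, world axes, zero at the start; "wrist_torque": the same for the moment, N m; "gripper_width": finger opening in m; "grasp_force": force on a finger pad.
Only numpy, scipy, OpenCV 4.12 (cv2) and the standard library are available. Lean on these libraries where they do the work, as an engineer would, in place of code of your own. Each camera call takes 0.05 s, during which the arm holds its last target. There are 200 camera calls.

### The job

The rotary sample divider is empty and needs a dry run before the first sample. Turn its hand crank by the grip so that the jar carousel goes round counter-clockwise (seen from above) at 20 turns a minute, keep the carousel itself - the crank's clutch slips - between 18 and 22 turns a minute for at least six seconds without ever racing past 27, then bring it to a standstill with its one blanked-off position centred under the lip of the feed chute. Work it by the crank alone, without touching the carousel, its jars, the brake shoe or the things standing around, and let go at the end.

Things in the scene. Friction and masses are not known exactly. Their poses are not given: they have to be found in the camera images.
- divider: Fixed off-white base of the hand-cranked rotary sample divider: round, 350 mm in diameter, 48 mm high, with a foot along its -y that carries the feeder post, an inclined steel chute (43 mm wide) and a hopper (to 270 mm high, 305 mm from the axis), and a small brake post at its +y edge. Origin on the bench under the one vertical axis of carousel and crank; z up.
- turntable (a joint): Angle of the carousel, rad, unlimited, growing counter-clockwise from above; at 0 the blanked position lies along the divider's +x, at -pi/2 under the chute. 20 turns a minute = 2.09 rad/s. Inertia about 0.028 kg m2 (hidden, 0.7 to 1.4 times that), bearing drag 0.004 N m s/rad, plus the dry drag of the brake shoe.
- crank (a joint): Angle of the crank relative to the carousel, rad, unlimited, counter-clockwise from above; carousel angle + this = direction of the grip in the divider's frame. It drives the carousel only through a drag clutch: torque = 0.030 N m s/rad x speed of this joint. The carousel lags the crank by about 0.8 s, runs 17 to 37 per cent slower, and coasts on 0.5 to 2 rad when the crank stops.
- brake_shoe: Grey felt brake shoe, 34 x 20 x 16 mm, about 12 g, sitting loose in an open steel cage at the divider's +y edge (163 mm from the axis) and resting on the carousel's rim by its own weight: a steady dry drag of about 0.012 N m (hidden, 0.4 to 2.2 times that) that holds the carousel when parked, so that below 0.15 to 0.9 rad/s of crank speed it does not start. Leave it alone.
- crank_grip (a point): Middle of the upright crank grip: black sleeve 28 mm in diameter, 66 mm long, spinning freely on its pin; bottom 177 mm, top 243 mm above the bench, this point 210 mm; it runs round 65 mm from the axis. Under it a flat steel arm (top 165 mm) with a round counterweight opposite (top 175 mm). Pinch it from above in any direction; the gripper need not turn as it goes round.
- carousel (a point): Centre of the round aluminium carousel (356 mm diameter), 72 mm above the bench on the axis; x points to the blanked position. Plate top 80 mm above the bench, eight positions 45 degrees apart at 115 mm radius: seven open white jars (58 mm diameter, rims 133 mm above the bench) and one without a jar. On its hub the finned clutch body (104 mm diameter, to 122 mm).
- blank (a point): Centre of the blanked-off position of the carousel: a flat steel disc 62 mm in diameter, 7 mm thick, where no jar stands, 115 mm from the axis; this point is 83 mm above the bench.
- drop_point (a point): Fixed point under the lip of the feed chute (lip 153 mm above the bench, chute sides to 175 mm there), on the circle of the jars, 83 mm above the bench; in the divider's frame x 0, y -115 mm.
- reagent: Bystander: grey bottle with blue cap, 72 mm diameter, 150 mm high, origin at the centre of its underside.
- brush: Bystander: small bench brush lying flat, origin at its underside.
- beaker: Bystander: empty glass cup, 70 mm diameter, 85 mm high, origin at the centre of its underside.

How it is judged:
By the outcome, as a careful person would: the job done as asked, in the order asked, and still so for the second after the job is handed in, with the robot touching nothing.
It also fails if it takes over 64 s, if anything falls off the work surface, if the arm or the gripper's body presses on something with over 40 N, if the wrist force passes 120 N, or if a joint passes its speed limit or range.

## Working session

There is one attempt and no reset: what is moved stays moved. The work goes in short steps, Python scripts to look and compute and a tool call to move; the robot and the scene stay as the last step left them, time stands still between calls to the robot, and variables do not carry over. Pictures are saved under pics/ and viewed, at most 10 in all, crops included, and the job is handed in when it is done.

Besides the shell and the picture viewer there is one more tool, called as name(argument=value, ...) on one line, values as JSON. arm_command: Moves the arm, as the interface text tells. Its arguments: {"type":"object","properties":{"deltas":{"type":"array","items":{"type":"array","items":{"type":"number"}}},"force":{"type":"number"}},"required":["deltas"]}

```bash
mkdir -p pics; ls
python3 - <<'E'
from rig import status, viewer
import cv2, numpy as np
for n in ("scene","top"):
    im=viewer.capture(n); cv2.imwrite(f"pics/{n}0.png",im[...,::-1])
    print(n,viewer.get_calibration(n))
print(status.get_state())
E
```

```text
pics
scene {'K': array([[479.18109067,   0.        , 324.05557197],
       [  0.        , 479.18109067, 199.30978752],
       [  0.        ,   0.        ,   1.        ]]), 'origin': array([ 1.19174201, -0.3288716 ,  0.96451602]), 'attitude': array([ 0.82120776,  0.42982926, -0.16896579, -0.33513457])}
top {'K': array([[368.5461123 ,   0.        , 317.72471832],
       [  0.        , 368.5461123 , 201.74988328],
       [  0.        ,   0.        ,   1.        ]]), 'origin': array([0.48010422, 0.12083089, 0.82303368]), 'attitude': array([ 0.70883184, -0.70423991,  0.03176264, -0.02438654])}
{'t': 0.1, 'joint_pos': array([ 1.03940234e+00,  3.51159442e-01,  1.65234387e+00,  1.34008694e-05,
        1.13910541e+00, -8.46143053e-02]), 'joint_velocities': array([ 0.00123289, -0.00195555, -0.00283107, -0.00066463, -0.00052002,
        0.00068596]), 'joint_torque': array([ 1.34890328e-03, -4.98044193e+01, -2.85698551e+01,  6.99733361e-02,
        2.39898765e-02, -6.82491554e-05]), 'tool_pos': array([0.23746147, 0.49576007, 0.21817398]), 'ee_rot': array([ 2.21539209e-01,  9.75151332e-01, -4.82282487e-04, -1.59812462e-04]), 'contact_force': array([-1.09336574, -0.84732665, -0.59619516]), 'wrist_torque': array([-0.01495547,  0.0184668 ,  0.00144787]), 'grasp_force': 0.0, 'gripper_width': 0.09289751718750443}
```

View pics/scene0.png

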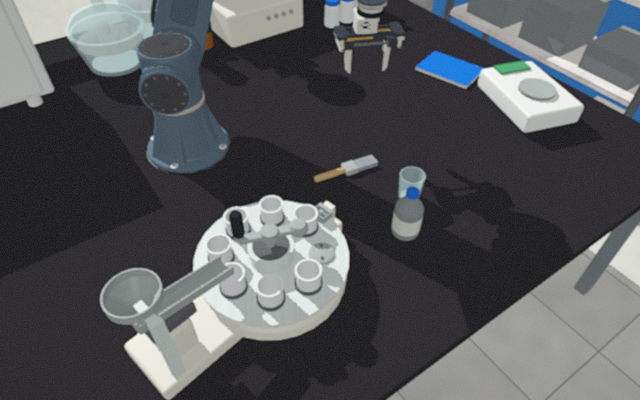

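View pics/top0.png

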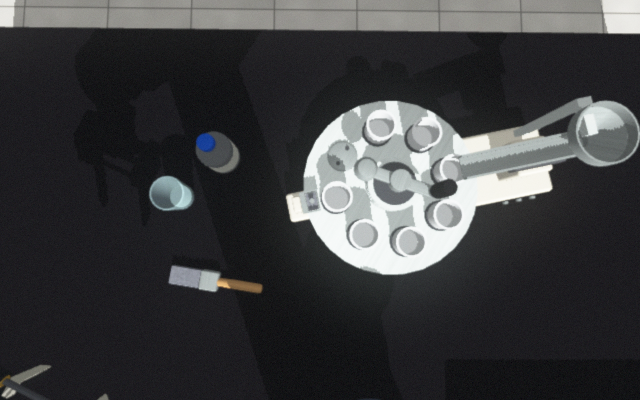

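```bash
cat > h.py <<'E'
import numpy as np, cv2
from scipy.spatial.transform import Rotation as R
from scipy.optimize import least_squares
from rig import status, viewer, env
def cal(n):
    c=viewer.get_calibration(n); return c["K"],np.array(c["origin"]),R.from_quat(c["attitude"]).as_matrix()
def proj(n,P):
    K,o,A=cal(n); q=(np.atleast_2d(P)-o)@A@K.T; return q[:,:2]/q[:,2:]
def unproj(n,uv,z):
    K,o,A=cal(n); d=np.c_[np.atleast_2d(uv),np.ones(len(np.atleast_2d(uv)))]@np.linalg.inv(K).T@A.T
    return o+d*((z-o[2])/d[:,2])[:,None]
def warp(n,im,z,c,half=0.2,s=1500,):
    # metric picture at height z: col -> +y to the left, row up -> +x
    N=int(2*half*s); w=np.array([[c[0]+half,c[1]+half,z],[c[0]+half,c[1]-half,z],[c[0]-half,c[1]-half,z],[c[0]-half,c[1]+half,z]])
    H=cv2.getPerspectiveTransform(proj(n,w).astype(np.float32),np.float32([[0,0],[N,0],[N,N],[0,N]]))
    return cv2.warpPerspective(im,H,(N,N),flags=cv2.INTER_CUBIC)
E
python3 - <<'E'
from h import *
im=cv2.imread("pics/top0.png"); sc=cv2.imread("pics/scene0.png")
print("axis guess",unproj("top",[390,187],.08),"blank",unproj("top",[342,155],.087),"hopper",unproj("top",[606,134],.27),"grip top",unproj("top",[443,187],.243), "brake",unproj("top",[312,202],.09))
# rim edge: radial search
for n,I,c0 in(("top",im,unproj("top",[390,187],.08)[0]),("scene",sc,unproj("scene",[271,265],.08)[0])):
    g=cv2.GaussianBlur(cv2.cvtColor(I,cv2.COLOR_BGR2GRAY),(3,3),0).astype(float)
    pts=[]
    for a in np.radians(np.arange(0,360,4)):
        r=np.arange(.165,.19,.0005); P=np.c_[c0[0]+r*np.cos(a),c0[1]+r*np.sin(a),np.full_like(r,.08)]
        uv=proj(n,P).astype(np.float32); v=cv2.remap(g.astype(np.float32),uv[:,:1],uv[:,1:],1)[:,0]
        d=np.diff(v); k=d.argmin()
        if d[k]<-2.: pts.append(P[k,:2])
    pts=np.array(pts)
    f=least_squares(lambda x:np.hypot(*(pts-x[:2]).T)-x[2],[c0[0],c0[1],.178],loss="soft_l1",f_scale=.001)
    print(n,len(pts),f.x,np.median(abs(f.fun)))
o=[0.48,0.045]
a=warp("top",im,.133,f.x[:2],half=.19); b=warp("scene",sc,.133,f.x[:2],half=.19)
cv2.imwrite("pics/w.png",cv2.resize(np.hstack([a,b]),(800,400)))
E
```

```text
axis guess [[ 0.57037725 -0.03352995  0.08      ]] blank [[0.63404247 0.06473257 0.087     ]] hopper [[ 0.6319407  -0.32837986  0.27      ]] grip top [[ 0.55119513 -0.0841055   0.243     ]] brake [[0.53789759 0.12477338 0.09      ]]
top 77 [ 0.57322489 -0.03422766  0.17755955] 0.00043908664365990835
scene 64 [ 0.59844374 -0.05335461  0.18093151] 0.003666972175035116
```

View pics/w.png

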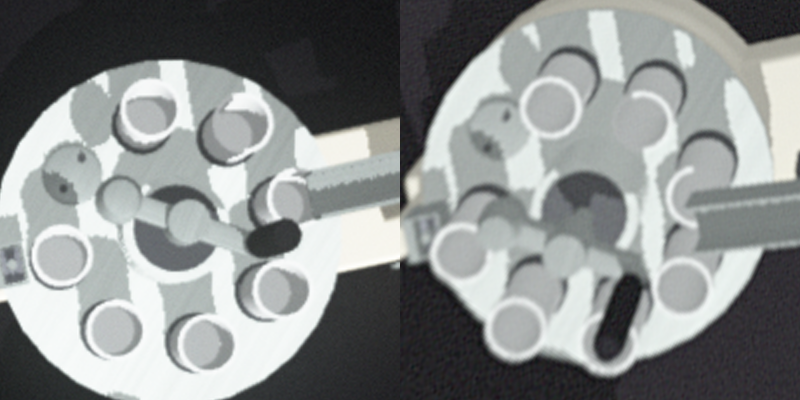

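Run:
```python
from h import *
im=cv2.imread("pics/top0.png"); sc=cv2.imread("pics/scene0.png")
C=np.array([.5732,-.0342])
def pol(p): d=p[0,:2]-C; return round(np.hypot(*d),4),round(np.degrees(np.arctan2(d[1],d[0])),2)
print("hopper t",pol(unproj("top",[604,133.5],.27)),"s",pol(unproj("scene",[132.5,296.5],.27)))
print("blank t",pol(unproj("top",[342,155],.087)),"s",pol(unproj("scene",[321,249],.087)))
print("cw t",pol(unproj("top",[367,168.5],.175)),"s",pol(unproj("scene",[300,229],.175)), "arm hub", pol(unproj("top",[400,180],.17)))
# jar rims in warped z=.133 via Hough
for n,I in(("top",im),("scene",sc)):
    w=cv2.cvtColor(warp(n,I,.133,C,half=.19,s=2000),cv2.COLOR_BGR2GRAY)
    cs=cv2.HoughCircles(cv2.GaussianBlur(w,(5,5),0),cv2.HOUGH_GRADIENT,1,120,param1=80,param2=18,minRadius=52,maxRadius=60)
    for x,y,r in cs[0]:
        p=np.array([.19-y/2000,.19-x/2000]); rr=np.hypot(*p)
        if .105<rr<.125: a=np.degrees(np.arctan2(p[1],p[0]));print(n,round(rr,4),round(a,1),"mod45",round(a%45,2))
# black grip
for n,I in(("top",im),("scene",sc)):
    pass
def overlay(n,I,yaw,th,cr):
    I=cv2.resize(I,None,fx=3,fy=3,interpolation=cv2.INTER_CUBIC)
    def dv(x,y,z,a=yaw): 
        a=np.radians(a); return [C[0]+np.cos(a)*x-np.sin(a)*y,C[1]+np.sin(a)*x+np.cos(a)*y,z]
    def pl(P,col): cv2.polylines(I,[((proj(n,np.array(P))+.5)*3).astype(np.int32)],False,col,1)
    t=np.linspace(0,2*np.pi,60)
    pl([dv(.031*np.cos(u)+.115,.031*np.sin(u),.087,th) for u in t],(0,0,255))
    pl([dv(.014*np.cos(u)+.065,.014*np.sin(u),.243,cr) for u in t],(0,255,0)); pl([dv(.014*np.cos(u)+.065,.014*np.sin(u),.177,cr) for u in t],(0,255,0))
    pl([dv(.0215,-.115,.175),dv(-.0215,-.115,.175)],(255,0,255)); pl([dv(.0215,-.115,.153),dv(-.0215,-.115,.153)],(0,0,255))
    pl([dv(0,.15,.08),dv(0,.18,.08)],(255,0,0)); pl([dv(0,-.1,.16),dv(0,-.3,.27)],(255,0,0))
    pl([dv(.178*np.cos(u),.178*np.sin(u),.08) for u in t],(0,255,255))
    return I
a=overlay("top",im,12,58.4,-110)[270:690,850:1650]; b=overlay("scene",sc,12,58.4,-110)[550:950,380:1080]
cv2.imwrite("pics/ovt.png",a);cv2.imwrite("pics/ovs.png",b)
```

```text
hopper t (np.float64(0.2971), np.float64(-78.45)) s (np.float64(0.3079), np.float64(-75.71))
blank t (np.float64(0.1161), np.float64(58.41)) s (np.float64(0.1163), np.float64(61.88))
cw t (np.float64(0.0638), np.float64(73.19)) s (np.float64(0.0696), np.float64(54.27)) arm hub (np.float64(0.0017), np.float64(127.78))
top 0.1149 103.5 mod45 13.46
top 0.1111 -172.9 mod45 7.11
top 0.1175 146.3 mod45 11.28
top 0.1137 64.6 mod45 19.62
top 0.1176 14.7 mod45 14.66
scene 0.1162 14.1 mod45 14.07
scene 0.1172 147.9 mod45 12.9
scene 0.1116 -119.4 mod45 15.62
scene 0.1161 101.6 mod45 11.55
```

View pics/ovt.png

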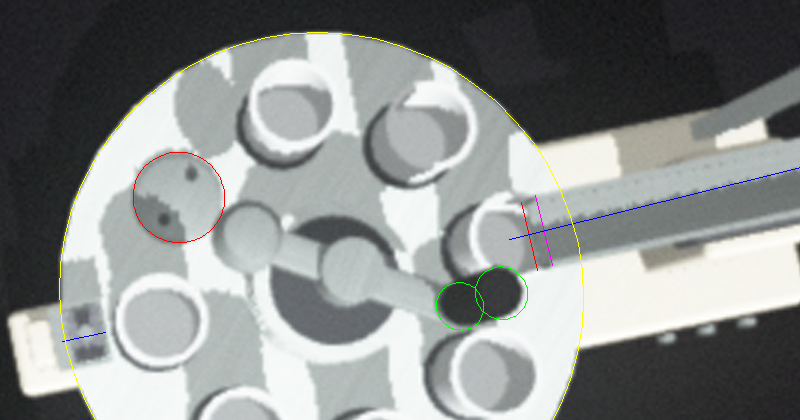

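View pics/ovs.png

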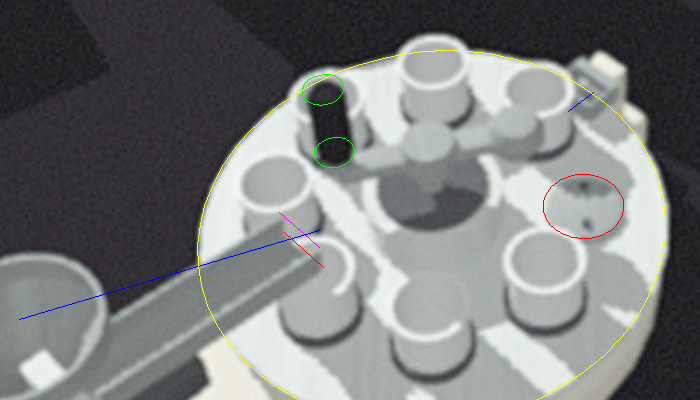

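```bash
cat >> h.py <<'E'
C=np.array([.5732,-.0342]); YAW=11.5; TGT=-78.5
_u=np.radians(np.arange(0,360,10))
def samp(g,n,cx,r,z):
    P=np.c_[(cx[0]+r*np.cos(_u)),(cx[1]+r*np.sin(_u)),np.full(_u.size,z)]
    uv=proj(n,P).astype(np.float32); return cv2.remap(g,uv[:,:1],uv[:,1:],cv2.INTER_LINEAR)[:,0]
def angle(pics,verbose=False):
    """world angle (deg) of the blank, by rim rings of 7 jars in the given {name:rgb}"""
    A=np.arange(0,360,1.); tot={}
    for n,I in pics.items():
        g=I.max(2).astype(np.float32); g=cv2.GaussianBlur(g,(3,3),0)
        ring=np.zeros(A.size)
        for i,a in enumerate(np.radians(A)):
            c=C+.115*np.array([np.cos(a),np.sin(a)])
            v=samp(g,n,c,.0275,.133); w=samp(g,n,c,.022,.133); o=samp(g,n,c,.0325,.133)
            ring[i]=np.mean(np.clip(v-w,-40,40))+.5*np.mean(np.clip(v-o,-40,40))
        tot[n]=sum(np.roll(ring,-45*k) for k in range(1,8))-ring  # blank at A
    res={}
    tot["both"]=sum(tot.values())
    for n,s in tot.items():
        k=s.argmax(); y=s[[k-1,k,(k+1)%360]]; d=.5*(y[0]-y[2])/(y[0]-2*y[1]+y[2])
        s2=s.copy(); s2[(np.arange(k-12,k+13))%360]=-1e9; j=s2.argmax()
        res[n]=(round(A[k]+d,1),round(s[k]),int(A[j]),round(s2[j]))
    return res
def look(tag=None):
    t=status.get_state()["t"]; p={}; r={}
    n="scene"; p[n]=viewer.capture(n)
    if tag: cv2.imwrite(f"pics/{tag}.png",p[n][...,::-1])
    return t,angle(p)[n]
E
python3 - <<'E'
from h import *
p={n:cv2.imread(f"pics/{n}0.png")[...,::-1] for n in("top","scene")}
import time;t=time.time();print(angle(p),time.time()-t)
print(np.degrees(np.arctan2(*(R.from_quat(status.get_state()["ee_rot"]).as_matrix()[[1,0],1]))))
E
```

```text
{'top': (np.float64(58.8), 241, 284, 227), 'scene': (np.float64(58.7), 200, 194, 172), 'both': (np.float64(58.7), 441, 284, 393)} 2.7303740978240967
64.40109101472737
```

arm_command(deltas=[[0,0,7,-0.03,-0.02,-0.04,0.07],[0,0,14,-0.06,-0.044,-0.081,0.07],[0,0,64.4,-0.538,-0.398,-0.081,0.07],[0,0,64.4,-0.538,-0.398,-0.081,0.07],[0,0,64.4,-0.538,-0.398,-0.081,0.07],[0,0,64.4,-0.538,-0.398,-0.081,0.07],[0,0,64.4,-0.538,-0.398,-0.081,0.07],[0,0,64.4,-0.538,-0.398,-0.081,0.07],[0,0,64.4,-0.538,-0.398,-0.081,0.07],[0,0,64.4,-0.538,-0.398,-0.081,0.07],[0,0,64.4,-0.538,-0.398,-0.081,0.07],[0,0,64.4,-0.538,-0.398,-0.081,0.07],[0,0,64.4,-0.538,-0.398,-0.081,0.07],[0,0,64.4,-0.538,-0.398,-0.081,0.07],[0,0,64.4,-0.538,-0.398,-0.081,0.07],[0,0,64.4,-0.538,-0.398,-0.081,0.07],[0,0,64.4,-0.538,-0.398,-0.081,0.07],[0,0,64.4,-0.538,-0.398,-0.081,0.07],[0,0,64.4,-0.538,-0.398,-0.081,0.07],[0,0,64.4,-0.538,-0.398,-0.081,0.07]], force=15)

```text
t: 1.77
tool_pos: [0.5504, -0.0949, 0.2992]
ee_rot: [0.707, 0.707, -0.0, -0.001]
contact_force: [0.9, -0.5, -0.3]
gripper_width: 0.07
grasp_force: 0.0
```

Run:
```python
from h import *
s=status.get_state(); print(s["t"],s["tool_pos"],R.from_quat(s["ee_rot"]).as_matrix().round(3),s["joint_pos"],s["gripper_width"])
im=viewer.capture("scene"); im2=viewer.capture("top"); print(angle({"scene":im,"top":im2}))
cv2.imwrite("pics/a1.png",np.vstack([cv2.resize(im[:,:,::-1][180:330,150:400],(800,300)),cv2.resize(im2[:,:,::-1][80:290,250:530],(800,300))]))
```

```text
1.7667 [ 0.55041063 -0.09492467  0.29922719] [[ 0.     1.    -0.001]
 [ 1.    -0.     0.   ]
 [ 0.    -0.001 -1.   ]] [-2.54230637e-01  2.97387406e-01  1.52359702e+00  2.05323884e-04
  1.32165491e+00 -2.54182701e-01] 0.06998361881074334
{'scene': (np.float64(58.7), 200, 194, 174), 'top': (np.float64(58.7), 207, 284, 194), 'both': (np.float64(58.7), 407, 284, 360)}
```

View pics/a1.png

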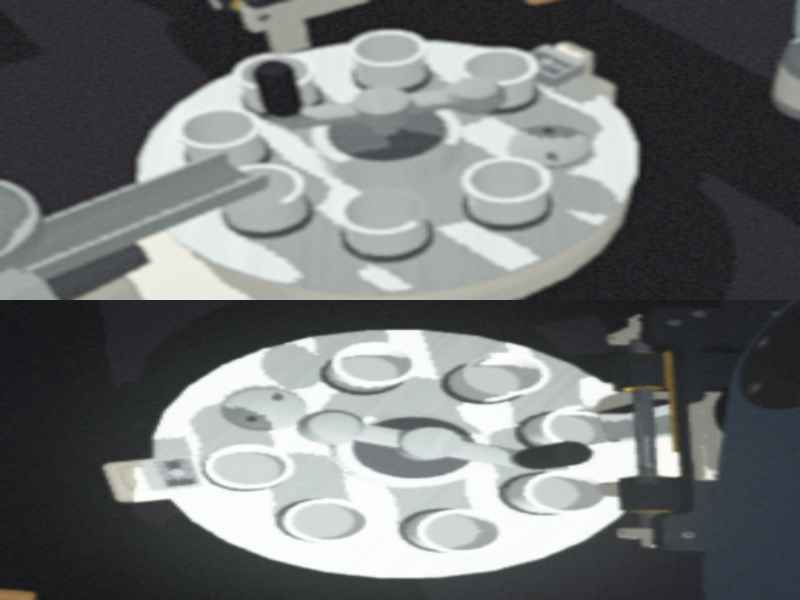

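Run:
```python
from h import *
P=[[.585,-.095,.3],[.515,-.095,.3],[.551,-.0953,.243]]
print((proj("scene",P)-[150,180])*[3.2,2],(proj("top",P)-[250,80])*[800/280,300/210])
```

```text
[[283.30587301  46.73807936]
 [230.19650592   4.75883116]
 [268.16986852  65.52122772]] [[610.96247774 112.95989971]
 [614.51892132 182.11720169]
 [571.48045174 153.10486708]]
```

arm_command(deltas=[[0,0,0,0,0,0.04,0.06],[0,0,0,0,0,0.08,0.06],[0,0,0,0,0,0.1,0.06],[0,0,0,0,0,0.1,0.06],[0,0,0,0,0,0.1,0.02],[0,0,0,0,0,0.1,0.02],[0,0,0,0,0,0.1,0.02],[0,0,0,0,0,0.1,0.02],[0,0,0,0,0,0.1,0.02],[0,0,0,0,0,0.1,0.02]], force=20)

```text
t: 2.7
tool_pos: [0.5512, -0.0955, 0.2006]
ee_rot: [0.707, 0.707, 0.0, 0.001]
contact_force: [0.6, 0.7, 4.8]
gripper_width: 0.0276
grasp_force: 20.0
```

Run:
```python
from h import *
s=status.get_state(); print(s["t"],s["tool_pos"],s["contact_force"],s["gripper_width"],s["grasp_force"])
print(look("g1"))
```

```text
2.7 [ 0.55124682 -0.09547722  0.20056549] [0.62504029 0.66876791 4.76041562] 0.02764045652683892 20.000820457935333
(2.7, (np.float64(193.7), 166, 59, 164))
```

View pics/g1.png

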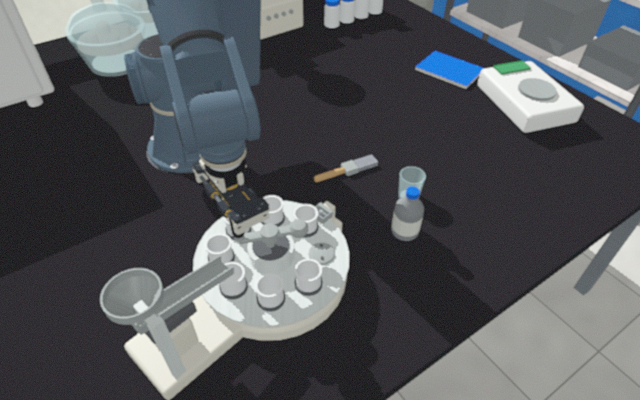

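```bash
cat > p.py <<'E'
import json,os,sys
from h import *
RC=.065
def load():
    return json.load(open("log.json")) if os.path.exists("log.json") else dict(t=[2.75],phi=[np.radians(-110.)],xy=[.551,-.0953],obs=[[2.7,58.7]],lag=.05)
def save(L): json.dump(L,open("log.json","w"))
def rows(L,speeds):
    """20 crank speeds -> rounded rows; returns rows and the updated log"""
    x0=np.array(L["xy"]); ph=L["phi"][-1]; t=L["t"][-1]; out=[]
    L=json.loads(json.dumps(L))
    for w in speeds:
        ph+=w/12; t+=1/12
        d=C+RC*np.array([np.cos(ph),np.sin(ph)])-x0; d=np.round(d*2000)/2000
        out.append([0,0,0,float(d[1]),float(d[0]),0,.02]); L["t"].append(t); L["phi"].append(float(ph))
    L["xy"]=[float(v) for v in x0+d]; return out,L
def sim(L,J,tau,tend=None,dt=1/480):
    tend=tend or L["t"][-1]; T=np.arange(2.7,tend+dt/2,dt)
    ph=np.interp(T-L["lag"],[0]+L["t"],[L["phi"][0]]+L["phi"]); cw=np.gradient(ph,dt)
    th=np.radians(58.7); w=0.; TH=[];W=[]
    for c in cw:
        drv=.03*(c-w)-.004*w
        if w==0 and abs(drv)<=tau: a=0
        else:
            s=np.sign(w) if w else np.sign(drv); a=(drv-s*tau)/J
            if w and (w+a*dt)*w<0: a=-w/dt
        w+=a*dt; th+=w*dt; TH.append(th); W.append(w)
    return T,np.array(TH),np.array(W)
def fit(L):
    def res(x):
        T,TH,_=sim(L,x[0]*.028,x[1]*.012,dt=1/240); r=[]
        for t,a in L["obs"]: 
            e=a-np.degrees(np.interp(t,T,TH)); r.append((e+22.5)%45-22.5)
        return np.r_[np.array(r)/1.0,(x[0]-1)/.5,(x[1]-1.1)/1.5]
    best=None
    for j in(.8,1.15):
        for u in(.6,1.1,1.7):
            f=least_squares(res,[j,u],bounds=([.6,.3],[1.5,2.4]),diff_step=.02)
            if best is None or f.cost<best.cost: best=f
    return best.x,best.fun
def show(r): print(json.dumps(r))
def after(L):
    """log a look: call right after a move"""
    s=status.get_state(); t=s["t"]; d=s["tool_pos"][:2]-C
    L["t"][-1]=t
    _,a=look(); L["obs"].append([t,float(a[0])]); L["t"].append(t+.05); L["phi"].append(L["phi"][-1])
    pa=np.degrees(np.arctan2(d[1],d[0])); lagdeg=(np.degrees(L["phi"][-1])-pa+180)%360-180
    print("t",t,"look",a,"tool r",np.hypot(*d).round(4),"lag deg",lagdeg.round(1),"F",s["contact_force"].round(1),"grip",s["gripper_width"].round(4)); return L
E
cat > n.py <<'E'
import sys
from p import *
L=load()
if os.path.exists("next.json"): L=json.load(open("next.json"))
if "nolook" in sys.argv: L["t"][-1]=status.get_state()["t"]
else: L=after(L) if len(L["phi"])>1 else L
x=[1,1]; 
if len(L["obs"])>1: x,f=fit(L); print("fit",x,"res",f[:-2].round(1))
save(L); sp=eval(sys.argv[1]); r,N=rows(L,sp); json.dump(N,open("next.json","w"))
T,TH,W=sim(N,x[0]*.028,x[1]*.012); 
for q in np.arange(L["t"][-1],N["t"][-1]+.01,.4): print(round(q,2),"w",np.interp(q,T,W).round(3),"ang",(np.degrees(np.interp(q,T,TH))%360).round(1))
show(r)
E
rm -f log.json next.json; python3 n.py "[.7,1.4,2.1]+[2.8]*17"
```

```text
2.75 w 0.0 ang 58.7
3.15 w 0.459 ang 62.0
3.55 w 1.098 ang 80.5
3.95 w 1.49 ang 110.5
4.35 w 1.732 ang 147.7
[[0, 0, 0, -0.001, 0.0035, 0, 0.02], [0, 0, 0, -0.003, 0.011, 0, 0.02], [0, 0, 0, -0.004, 0.0225, 0, 0.02], [0, 0, 0, -0.002, 0.0375, 0, 0.02], [0, 0, 0, 0.003, 0.0515, 0, 0.02], [0, 0, 0, 0.0115, 0.064, 0, 0.02], [0, 0, 0, 0.0225, 0.0745, 0, 0.02], [0, 0, 0, 0.0355, 0.082, 0, 0.02], [0, 0, 0, 0.05, 0.0865, 0, 0.02], [0, 0, 0, 0.065, 0.087, 0, 0.02], [0, 0, 0, 0.08, 0.0845, 0, 0.02], [0, 0, 0, 0.094, 0.0785, 0, 0.02], [0, 0, 0, 0.106, 0.069, 0, 0.02], [0, 0, 0, 0.1155, 0.0575, 0, 0.02], [0, 0, 0, 0.1225, 0.044, 0, 0.02], [0, 0, 0, 0.1255, 0.029, 0, 0.02], [0, 0, 0, 0.1255, 0.014, 0, 0.02], [0, 0, 0, 0.122, -0.0005, 0, 0.02], [0, 0, 0, 0.115, -0.014, 0, 0.02], [0, 0, 0, 0.105, -0.0255, 0, 0.02]]
```

arm_command(deltas=[[0,0,0,-0.001,0.0035,0,0.02],[0,0,0,-0.003,0.011,0,0.02],[0,0,0,-0.004,0.0225,0,0.02],[0,0,0,-0.002,0.0375,0,0.02],[0,0,0,0.003,0.0515,0,0.02],[0,0,0,0.0115,0.064,0,0.02],[0,0,0,0.0225,0.0745,0,0.02],[0,0,0,0.0355,0.082,0,0.02],[0,0,0,0.05,0.0865,0,0.02],[0,0,0,0.065,0.087,0,0.02],[0,0,0,0.08,0.0845,0,0.02],[0,0,0,0.094,0.0785,0,0.02],[0,0,0,0.106,0.069,0,0.02],[0,0,0,0.1155,0.0575,0,0.02],[0,0,0,0.1225,0.044,0,0.02],[0,0,0,0.1255,0.029,0,0.02],[0,0,0,0.1255,0.014,0,0.02],[0,0,0,0.122,-0.0005,0,0.02],[0,0,0,0.115,-0.014,0,0.02],[0,0,0,0.105,-0.0255,0,0.02]])

```text
t: 4.42
tool_pos: [0.5257, 0.0091, 0.2006]
ee_rot: [0.707, 0.707, 0.001, 0.002]
contact_force: [8.7, -6.7, 1.3]
gripper_width: 0.028
grasp_force: 20.0
```

```bash
python3 n.py "[2.8]*20"
```

```text
Traceback (most recent call last):
  File "n.py", line 6, in <module>
    else: L=after(L) if len(L["phi"])>1 else L
            ~~~~~^^^
  File "p.py", line 47, in after
    print("t",t,"look",a,"tool r",np.hypot(*d).round(4),"lag deg",lagdeg.round(1),"F",s["contact_force"].round(1),"grip",s["gripper_width"].round(4)); return L
                                                                                                                         ^^^^^^^^^^^^^^^^^^^^^^^^
AttributeError: 'float' object has no attribute 'round'
```

```bash
sed -i 's/s\["gripper_width"\].round(4)/round(float(s["gripper_width"]),4)/' p.py
python3 - <<'E'
import json;N=json.load(open("next.json"));N["t"].append(N["t"][-1]+.05);N["phi"].append(N["phi"][-1]);json.dump(N,open("next.json","w"));print(N["t"][-2:])
E
python3 n.py "[2.8]*20"
```

```text
[4.416666666666667, 4.466666666666667]
t 4.4667 look (np.float64(159.2), 185, 24, 148) tool r 0.0641 lag deg -2.2 F [ 0.9 -4.6  2. ] grip 0.0278
fit [0.98764403 1.060574  ] res [0. 0.]
4.52 w 1.641 ang 163.8
4.92 w 1.724 ang 201.0
5.32 w 1.869 ang 242.4
5.72 w 1.957 ang 286.3
6.12 w 2.011 ang 331.8
[[0, 0, 0, -0.012, -0.009, 0, 0.02], [0, 0, 0, -0.026, -0.015, 0, 0.02], [0, 0, 0, -0.041, -0.017, 0, 0.02], [0, 0, 0, -0.056, -0.016, 0, 0.02], [0, 0, 0, -0.0705, -0.0115, 0, 0.02], [0, 0, 0, -0.0835, -0.004, 0, 0.02], [0, 0, 0, -0.0945, 0.0065, 0, 0.02], [0, 0, 0, -0.1025, 0.0195, 0, 0.02], [0, 0, 0, -0.1075, 0.034, 0, 0.02], [0, 0, 0, -0.109, 0.049, 0, 0.02], [0, 0, 0, -0.107, 0.064, 0, 0.02], [0, 0, 0, -0.1015, 0.078, 0, 0.02], [0, 0, 0, -0.093, 0.0905, 0, 0.02], [0, 0, 0, -0.0815, 0.1005, 0, 0.02], [0, 0, 0, -0.0685, 0.108, 0, 0.02], [0, 0, 0, -0.054, 0.112, 0, 0.02], [0, 0, 0, -0.0385, 0.1125, 0, 0.02], [0, 0, 0, -0.024, 0.1095, 0, 0.02], [0, 0, 0, -0.01, 0.103, 0, 0.02], [0, 0, 0, 0.002, 0.094, 0, 0.02]]
```

arm_command(deltas=[[0,0,0,-0.012,-0.009,0,0.02],[0,0,0,-0.026,-0.015,0,0.02],[0,0,0,-0.041,-0.017,0,0.02],[0,0,0,-0.056,-0.016,0,0.02],[0,0,0,-0.0705,-0.0115,0,0.02],[0,0,0,-0.0835,-0.004,0,0.02],[0,0,0,-0.0945,0.0065,0,0.02],[0,0,0,-0.1025,0.0195,0,0.02],[0,0,0,-0.1075,0.034,0,0.02],[0,0,0,-0.109,0.049,0,0.02],[0,0,0,-0.107,0.064,0,0.02],[0,0,0,-0.1015,0.078,0,0.02],[0,0,0,-0.093,0.0905,0,0.02],[0,0,0,-0.0815,0.1005,0,0.02],[0,0,0,-0.0685,0.108,0,0.02],[0,0,0,-0.054,0.112,0,0.02],[0,0,0,-0.0385,0.1125,0,0.02],[0,0,0,-0.024,0.1095,0,0.02],[0,0,0,-0.01,0.103,0,0.02],[0,0,0,0.002,0.094,0,0.02]])

```text
t: 6.18
tool_pos: [0.6196, 0.0121, 0.2005]
ee_rot: [0.707, 0.707, 0.0, 0.001]
contact_force: [-5.9, -6.6, 11.4]
gripper_width: 0.0276
grasp_force: 20.0
```

```bash
python3 n.py "[2.95]*20"
```

```text
t 6.1833 look (np.float64(325.6), 155, 101, 138) tool r 0.0656 lag deg -0.2 F [-5.9 -6.6 11.4] grip 0.0276
fit [0.77960291 1.64931837] res [ 0.  0. -0.]
6.23 w 1.847 ang 330.6
6.63 w 1.817 ang 10.7
7.03 w 1.912 ang 53.5
7.43 w 1.962 ang 98.0
7.83 w 1.989 ang 143.3
[[0, 0, 0, 0.0095, -0.0125, 0, 0.02], [0, 0, 0, 0.016, -0.027, 0, 0.02], [0, 0, 0, 0.019, -0.043, 0, 0.02], [0, 0, 0, 0.018, -0.059, 0, 0.02], [0, 0, 0, 0.013, -0.074, 0, 0.02], [0, 0, 0, 0.0045, -0.0875, 0, 0.02], [0, 0, 0, -0.007, -0.0985, 0, 0.02], [0, 0, 0, -0.021, -0.1065, 0, 0.02], [0, 0, 0, -0.0365, -0.1105, 0, 0.02], [0, 0, 0, -0.052, -0.111, 0, 0.02], [0, 0, 0, -0.068, -0.1075, 0, 0.02], [0, 0, 0, -0.082, -0.1005, 0, 0.02], [0, 0, 0, -0.094, -0.09, 0, 0.02], [0, 0, 0, -0.103, -0.077, 0, 0.02], [0, 0, 0, -0.109, -0.062, 0, 0.02], [0, 0, 0, -0.111, -0.046, 0, 0.02], [0, 0, 0, -0.109, -0.0305, 0, 0.02], [0, 0, 0, -0.103, -0.0155, 0, 0.02], [0, 0, 0, -0.094, -0.0025, 0, 0.02], [0, 0, 0, -0.082, 0.008, 0, 0.02]]
```

```bash
sed -i 's/^if os.path.exists("next.json"): L=/if os.path.exists("next.json") and "replan" not in sys.argv: L=/; s/^if "nolook"/if "replan" in sys.argv: pass\nelif "nolook"/' n.py; python3 n.py "[3.3]*6+[3.05]*14" replan
```

```text
fit [0.77960291 1.64931837] res [ 0.  0. -0.]
6.23 w 1.847 ang 330.6
6.63 w 1.947 ang 12.1
7.03 w 2.053 ang 58.5
7.43 w 2.079 ang 105.9
7.83 w 2.093 ang 153.7
[[0, 0, 0, 0.0105, -0.0145, 0, 0.02], [0, 0, 0, 0.017, -0.031, 0, 0.02], [0, 0, 0, 0.019, -0.0485, 0, 0.02], [0, 0, 0, 0.016, -0.066, 0, 0.02], [0, 0, 0, 0.0085, -0.082, 0, 0.02], [0, 0, 0, -0.0035, -0.0955, 0, 0.02], [0, 0, 0, -0.017, -0.1045, 0, 0.02], [0, 0, 0, -0.033, -0.11, 0, 0.02], [0, 0, 0, -0.049, -0.111, 0, 0.02], [0, 0, 0, -0.0655, -0.1085, 0, 0.02], [0, 0, 0, -0.0805, -0.1015, 0, 0.02], [0, 0, 0, -0.093, -0.091, 0, 0.02], [0, 0, 0, -0.103, -0.0775, 0, 0.02], [0, 0, 0, -0.109, -0.0625, 0, 0.02], [0, 0, 0, -0.111, -0.046, 0, 0.02], [0, 0, 0, -0.1085, -0.0295, 0, 0.02], [0, 0, 0, -0.1025, -0.0145, 0, 0.02], [0, 0, 0, -0.0925, -0.001, 0, 0.02], [0, 0, 0, -0.08, 0.009, 0, 0.02], [0, 0, 0, -0.065, 0.016, 0, 0.02]]
```

arm_command(deltas=[[0,0,0,0.0105,-0.0145,0,0.02],[0,0,0,0.017,-0.031,0,0.02],[0,0,0,0.019,-0.0485,0,0.02],[0,0,0,0.016,-0.066,0,0.02],[0,0,0,0.0085,-0.082,0,0.02],[0,0,0,-0.0035,-0.0955,0,0.02],[0,0,0,-0.017,-0.1045,0,0.02],[0,0,0,-0.033,-0.11,0,0.02],[0,0,0,-0.049,-0.111,0,0.02],[0,0,0,-0.0655,-0.1085,0,0.02],[0,0,0,-0.0805,-0.1015,0,0.02],[0,0,0,-0.093,-0.091,0,0.02],[0,0,0,-0.103,-0.0775,0,0.02],[0,0,0,-0.109,-0.0625,0,0.02],[0,0,0,-0.111,-0.046,0,0.02],[0,0,0,-0.1085,-0.0295,0,0.02],[0,0,0,-0.1025,-0.0145,0,0.02],[0,0,0,-0.0925,-0.001,0,0.02],[0,0,0,-0.08,0.009,0,0.02],[0,0,0,-0.065,0.016,0,0.02]])

```text
t: 7.9
tool_pos: [0.6364, -0.0535, 0.2005]
ee_rot: [0.707, 0.707, 0.0, 0.001]
contact_force: [-6.4, 0.4, 10.3]
gripper_width: 0.0277
grasp_force: 20.0
```

```bash
python3 n.py "[3.35]*4+[3.05]*16"
```

```text
t 7.9 look (np.float64(164.0), 182, 120, 136) tool r 0.0661 lag deg 0.1 F [-6.4  0.4 10.3] grip 0.0277
fit [0.80003465 1.60877547] res [ 0.   0.4 -0.6  0.3]
7.95 w 2.104 ang 169.4
8.35 w 2.102 ang 215.6
8.75 w 2.112 ang 263.9
9.15 w 2.117 ang 312.4
9.55 w 2.12 ang 1.0
[[0, 0, 0, 0.018, 0.0025, 0, 0.02], [0, 0, 0, 0.036, 0.0005, 0, 0.02], [0, 0, 0, 0.0525, -0.0065, 0, 0.02], [0, 0, 0, 0.0665, -0.018, 0, 0.02], [0, 0, 0, 0.0765, -0.0315, 0, 0.02], [0, 0, 0, 0.082, -0.047, 0, 0.02], [0, 0, 0, 0.084, -0.063, 0, 0.02], [0, 0, 0, 0.082, -0.0795, 0, 0.02], [0, 0, 0, 0.0755, -0.0945, 0, 0.02], [0, 0, 0, 0.0655, -0.108, 0, 0.02], [0, 0, 0, 0.0525, -0.118, 0, 0.02], [0, 0, 0, 0.0375, -0.1245, 0, 0.02], [0, 0, 0, 0.021, -0.1275, 0, 0.02], [0, 0, 0, 0.005, -0.1255, 0, 0.02], [0, 0, 0, -0.0105, -0.12, 0, 0.02], [0, 0, 0, -0.0245, -0.1105, 0, 0.02], [0, 0, 0, -0.035, -0.0985, 0, 0.02], [0, 0, 0, -0.0425, -0.0835, 0, 0.02], [0, 0, 0, -0.0455, -0.0675, 0, 0.02], [0, 0, 0, -0.045, -0.051, 0, 0.02]]
```

arm_command(deltas=[[0,0,0,0.018,0.0025,0,0.02],[0,0,0,0.036,0.0005,0,0.02],[0,0,0,0.0525,-0.0065,0,0.02],[0,0,0,0.0665,-0.018,0,0.02],[0,0,0,0.0765,-0.0315,0,0.02],[0,0,0,0.082,-0.047,0,0.02],[0,0,0,0.084,-0.063,0,0.02],[0,0,0,0.082,-0.0795,0,0.02],[0,0,0,0.0755,-0.0945,0,0.02],[0,0,0,0.0655,-0.108,0,0.02],[0,0,0,0.0525,-0.118,0,0.02],[0,0,0,0.0375,-0.1245,0,0.02],[0,0,0,0.021,-0.1275,0,0.02],[0,0,0,0.005,-0.1255,0,0.02],[0,0,0,-0.0105,-0.12,0,0.02],[0,0,0,-0.0245,-0.1105,0,0.02],[0,0,0,-0.035,-0.0985,0,0.02],[0,0,0,-0.0425,-0.0835,0,0.02],[0,0,0,-0.0455,-0.0675,0,0.02],[0,0,0,-0.045,-0.051,0,0.02]])

```text
t: 9.62
tool_pos: [0.5853, -0.0989, 0.2005]
ee_rot: [0.707, 0.707, 0.001, 0.0]
contact_force: [-2.2, 8.3, 10.1]
gripper_width: 0.0273
grasp_force: 20.0
```

```bash
python3 n.py "[3.3]*4+[3.02]*16"
```

```text
t 9.6167 look (np.float64(12.1), 141, 147, 127) tool r 0.0659 lag deg -0.4 F [-2.2  8.3 10.1] grip 0.0273
fit [0.82256728 1.57416913] res [ 0.   1.  -0.6 -0.7  0.6]
9.67 w 2.128 ang 17.2
10.07 w 2.103 ang 63.8
10.47 w 2.105 ang 112.0
10.87 w 2.107 ang 160.3
11.27 w 2.108 ang 208.6
[[0, 0, 0, 0.0055, 0.017, 0, 0.02], [0, 0, 0, 0.0155, 0.032, 0, 0.02], [0, 0, 0, 0.029, 0.0435, 0, 0.02], [0, 0, 0, 0.045, 0.051, 0, 0.02], [0, 0, 0, 0.0615, 0.0535, 0, 0.02], [0, 0, 0, 0.0775, 0.0525, 0, 0.02], [0, 0, 0, 0.093, 0.047, 0, 0.02], [0, 0, 0, 0.1065, 0.038, 0, 0.02], [0, 0, 0, 0.1175, 0.026, 0, 0.02], [0, 0, 0, 0.125, 0.0115, 0, 0.02], [0, 0, 0, 0.129, -0.0045, 0, 0.02], [0, 0, 0, 0.1285, -0.021, 0, 0.02], [0, 0, 0, 0.124, -0.0365, 0, 0.02], [0, 0, 0, 0.116, -0.0505, 0, 0.02], [0, 0, 0, 0.1045, -0.0625, 0, 0.02], [0, 0, 0, 0.0905, -0.071, 0, 0.02], [0, 0, 0, 0.0745, -0.0755, 0, 0.02], [0, 0, 0, 0.0585, -0.076, 0, 0.02], [0, 0, 0, 0.0425, -0.0725, 0, 0.02], [0, 0, 0, 0.028, -0.0655, 0, 0.02]]
```

arm_command(deltas=[[0,0,0,0.0055,0.017,0,0.02],[0,0,0,0.0155,0.032,0,0.02],[0,0,0,0.029,0.0435,0,0.02],[0,0,0,0.045,0.051,0,0.02],[0,0,0,0.0615,0.0535,0,0.02],[0,0,0,0.0775,0.0525,0,0.02],[0,0,0,0.093,0.047,0,0.02],[0,0,0,0.1065,0.038,0,0.02],[0,0,0,0.1175,0.026,0,0.02],[0,0,0,0.125,0.0115,0,0.02],[0,0,0,0.129,-0.0045,0,0.02],[0,0,0,0.1285,-0.021,0,0.02],[0,0,0,0.124,-0.0365,0,0.02],[0,0,0,0.116,-0.0505,0,0.02],[0,0,0,0.1045,-0.0625,0,0.02],[0,0,0,0.0905,-0.071,0,0.02],[0,0,0,0.0745,-0.0755,0,0.02],[0,0,0,0.0585,-0.076,0,0.02],[0,0,0,0.0425,-0.0725,0,0.02],[0,0,0,0.028,-0.0655,0,0.02]])

```text
t: 11.33
tool_pos: [0.5199, -0.0711, 0.2006]
ee_rot: [0.707, 0.707, 0.002, 0.001]
contact_force: [12.4, 9.5, 0.2]
gripper_width: 0.0279
grasp_force: 20.0
```

```bash
python3 n.py "[3.02]*20" nolook
```

```text
fit [0.82256728 1.57416913] res [ 0.   1.  -0.6 -0.7  0.6]
11.33 w 2.108 ang 216.7
11.73 w 2.109 ang 265.0
12.13 w 2.109 ang 313.3
12.53 w 2.109 ang 1.6
12.93 w 2.109 ang 50.0
[[0, 0, 0, -0.0125, 0.011, 0, 0.02], [0, 0, 0, -0.0215, 0.0245, 0, 0.02], [0, 0, 0, -0.0275, 0.0395, 0, 0.02], [0, 0, 0, -0.029, 0.056, 0, 0.02], [0, 0, 0, -0.0265, 0.072, 0, 0.02], [0, 0, 0, -0.02, 0.087, 0, 0.02], [0, 0, 0, -0.01, 0.1, 0, 0.02], [0, 0, 0, 0.003, 0.11, 0, 0.02], [0, 0, 0, 0.018, 0.1165, 0, 0.02], [0, 0, 0, 0.034, 0.119, 0, 0.02], [0, 0, 0, 0.05, 0.1175, 0, 0.02], [0, 0, 0, 0.0655, 0.112, 0, 0.02], [0, 0, 0, 0.079, 0.103, 0, 0.02], [0, 0, 0, 0.09, 0.091, 0, 0.02], [0, 0, 0, 0.097, 0.0765, 0, 0.02], [0, 0, 0, 0.101, 0.0605, 0, 0.02], [0, 0, 0, 0.1005, 0.044, 0, 0.02], [0, 0, 0, 0.096, 0.0285, 0, 0.02], [0, 0, 0, 0.0875, 0.0145, 0, 0.02], [0, 0, 0, 0.076, 0.003, 0, 0.02]]
```

arm_command(deltas=[[0,0,0,-0.0125,0.011,0,0.02],[0,0,0,-0.0215,0.0245,0,0.02],[0,0,0,-0.0275,0.0395,0,0.02],[0,0,0,-0.029,0.056,0,0.02],[0,0,0,-0.0265,0.072,0,0.02],[0,0,0,-0.02,0.087,0,0.02],[0,0,0,-0.01,0.1,0,0.02],[0,0,0,0.003,0.11,0,0.02],[0,0,0,0.018,0.1165,0,0.02],[0,0,0,0.034,0.119,0,0.02],[0,0,0,0.05,0.1175,0,0.02],[0,0,0,0.0655,0.112,0,0.02],[0,0,0,0.079,0.103,0,0.02],[0,0,0,0.09,0.091,0,0.02],[0,0,0,0.097,0.0765,0,0.02],[0,0,0,0.101,0.0605,0,0.02],[0,0,0,0.1005,0.044,0,0.02],[0,0,0,0.096,0.0285,0,0.02],[0,0,0,0.0875,0.0145,0,0.02],[0,0,0,0.076,0.003,0,0.02]])

```text
t: 13.0
tool_pos: [0.5221, 0.0049, 0.2006]
ee_rot: [0.707, 0.707, 0.001, 0.002]
contact_force: [10.8, -9.4, 0.7]
gripper_width: 0.0277
grasp_force: 20.0
```

```bash
python3 n.py "[3.3]*4+[3.02]*16"
```

```text
t 13.0 look (np.float64(62.3), 169, 153, 133) tool r 0.0643 lag deg -0.4 F [10.8 -9.4  0.7] grip 0.0277
fit [1.5        1.41900384] res [  0.  -17.   -3.2   3.8   4.2  -2. ]
13.05 w 2.159 ang 25.1
13.45 w 2.14 ang 73.3
13.85 w 2.147 ang 122.4
14.25 w 2.152 ang 171.7
14.65 w 2.155 ang 221.0
[[0, 0, 0, -0.0155, -0.009, 0, 0.02], [0, 0, 0, -0.033, -0.0135, 0, 0.02], [0, 0, 0, -0.0505, -0.013, 0, 0.02], [0, 0, 0, -0.0675, -0.0075, 0, 0.02], [0, 0, 0, -0.0815, 0.001, 0, 0.02], [0, 0, 0, -0.0925, 0.013, 0, 0.02], [0, 0, 0, -0.1005, 0.0275, 0, 0.02], [0, 0, 0, -0.1045, 0.043, 0, 0.02], [0, 0, 0, -0.1045, 0.0595, 0, 0.02], [0, 0, 0, -0.1005, 0.0755, 0, 0.02], [0, 0, 0, -0.0925, 0.0895, 0, 0.02], [0, 0, 0, -0.081, 0.1015, 0, 0.02], [0, 0, 0, -0.0675, 0.11, 0, 0.02], [0, 0, 0, -0.052, 0.115, 0, 0.02], [0, 0, 0, -0.0355, 0.116, 0, 0.02], [0, 0, 0, -0.0195, 0.113, 0, 0.02], [0, 0, 0, -0.005, 0.106, 0, 0.02], [0, 0, 0, 0.0075, 0.0955, 0, 0.02], [0, 0, 0, 0.017, 0.082, 0, 0.02], [0, 0, 0, 0.023, 0.067, 0, 0.02]]
```

```bash
sed -i 's/(e+22.5)%45-22.5/(e+90)%180-90/; s/for j in(.8,1.15)/for j in(.85,)/; s/for u in(.6,1.1,1.7)/for u in(1.5,)/' p.py; python3 n.py "[3.3]*4+[3.02]*16" replan
```

```text
fit [0.84650806 1.5452    ] res [ 0.   1.8 -0.3 -0.9 -0.6  0.7]
13.05 w 2.115 ang 67.3
13.45 w 2.099 ang 113.7
13.85 w 2.108 ang 162.0
14.25 w 2.113 ang 210.3
14.65 w 2.116 ang 258.8
[[0, 0, 0, -0.0155, -0.009, 0, 0.02], [0, 0, 0, -0.033, -0.0135, 0, 0.02], [0, 0, 0, -0.0505, -0.013, 0, 0.02], [0, 0, 0, -0.0675, -0.0075, 0, 0.02], [0, 0, 0, -0.0815, 0.001, 0, 0.02], [0, 0, 0, -0.0925, 0.013, 0, 0.02], [0, 0, 0, -0.1005, 0.0275, 0, 0.02], [0, 0, 0, -0.1045, 0.043, 0, 0.02], [0, 0, 0, -0.1045, 0.0595, 0, 0.02], [0, 0, 0, -0.1005, 0.0755, 0, 0.02], [0, 0, 0, -0.0925, 0.0895, 0, 0.02], [0, 0, 0, -0.081, 0.1015, 0, 0.02], [0, 0, 0, -0.0675, 0.11, 0, 0.02], [0, 0, 0, -0.052, 0.115, 0, 0.02], [0, 0, 0, -0.0355, 0.116, 0, 0.02], [0, 0, 0, -0.0195, 0.113, 0, 0.02], [0, 0, 0, -0.005, 0.106, 0, 0.02], [0, 0, 0, 0.0075, 0.0955, 0, 0.02], [0, 0, 0, 0.017, 0.082, 0, 0.02], [0, 0, 0, 0.023, 0.067, 0, 0.02]]
```

arm_command(deltas=[[0,0,0,-0.0155,-0.009,0,0.02],[0,0,0,-0.033,-0.0135,0,0.02],[0,0,0,-0.0505,-0.013,0,0.02],[0,0,0,-0.0675,-0.0075,0,0.02],[0,0,0,-0.0815,0.001,0,0.02],[0,0,0,-0.0925,0.013,0,0.02],[0,0,0,-0.1005,0.0275,0,0.02],[0,0,0,-0.1045,0.043,0,0.02],[0,0,0,-0.1045,0.0595,0,0.02],[0,0,0,-0.1005,0.0755,0,0.02],[0,0,0,-0.0925,0.0895,0,0.02],[0,0,0,-0.081,0.1015,0,0.02],[0,0,0,-0.0675,0.11,0,0.02],[0,0,0,-0.052,0.115,0,0.02],[0,0,0,-0.0355,0.116,0,0.02],[0,0,0,-0.0195,0.113,0,0.02],[0,0,0,-0.005,0.106,0,0.02],[0,0,0,0.0075,0.0955,0,0.02],[0,0,0,0.017,0.082,0,0.02],[0,0,0,0.023,0.067,0,0.02]])

```text
t: 14.72
tool_pos: [0.5888, 0.0289, 0.2005]
ee_rot: [0.707, 0.707, 0.0, 0.001]
contact_force: [-2.1, -9.5, 9.9]
gripper_width: 0.0279
grasp_force: 20.0
```

```bash
python3 n.py "[3.02]*20" nolook
```

```text
fit [0.84650806 1.5452    ] res [ 0.   1.8 -0.3 -0.9 -0.6  0.7]
14.72 w 2.116 ang 266.9
15.12 w 2.117 ang 315.4
15.52 w 2.118 ang 3.9
15.92 w 2.119 ang 52.5
16.32 w 2.119 ang 101.1
[[0, 0, 0, 0.002, -0.016, 0, 0.02], [0, 0, 0, -0.0, -0.0325, 0, 0.02], [0, 0, 0, -0.006, -0.0475, 0, 0.02], [0, 0, 0, -0.016, -0.0605, 0, 0.02], [0, 0, 0, -0.0285, -0.071, 0, 0.02], [0, 0, 0, -0.0435, -0.078, 0, 0.02], [0, 0, 0, -0.0595, -0.0805, 0, 0.02], [0, 0, 0, -0.0755, -0.0795, 0, 0.02], [0, 0, 0, -0.091, -0.0745, 0, 0.02], [0, 0, 0, -0.105, -0.0655, 0, 0.02], [0, 0, 0, -0.116, -0.0535, 0, 0.02], [0, 0, 0, -0.1235, -0.039, 0, 0.02], [0, 0, 0, -0.1275, -0.023, 0, 0.02], [0, 0, 0, -0.1275, -0.007, 0, 0.02], [0, 0, 0, -0.123, 0.009, 0, 0.02], [0, 0, 0, -0.115, 0.023, 0, 0.02], [0, 0, 0, -0.1035, 0.035, 0, 0.02], [0, 0, 0, -0.09, 0.0435, 0, 0.02], [0, 0, 0, -0.0745, 0.048, 0, 0.02], [0, 0, 0, -0.058, 0.049, 0, 0.02]]
```

arm_command(deltas=[[0,0,0,0.002,-0.016,0,0.02],[0,0,0,0,-0.0325,0,0.02],[0,0,0,-0.006,-0.0475,0,0.02],[0,0,0,-0.016,-0.0605,0,0.02],[0,0,0,-0.0285,-0.071,0,0.02],[0,0,0,-0.0435,-0.078,0,0.02],[0,0,0,-0.0595,-0.0805,0,0.02],[0,0,0,-0.0755,-0.0795,0,0.02],[0,0,0,-0.091,-0.0745,0,0.02],[0,0,0,-0.105,-0.0655,0,0.02],[0,0,0,-0.116,-0.0535,0,0.02],[0,0,0,-0.1235,-0.039,0,0.02],[0,0,0,-0.1275,-0.023,0,0.02],[0,0,0,-0.1275,-0.007,0,0.02],[0,0,0,-0.123,0.009,0,0.02],[0,0,0,-0.115,0.023,0,0.02],[0,0,0,-0.1035,0.035,0,0.02],[0,0,0,-0.09,0.0435,0,0.02],[0,0,0,-0.0745,0.048,0,0.02],[0,0,0,-0.058,0.049,0,0.02]])

```text
t: 16.38
tool_pos: [0.639, -0.0293, 0.2006]
ee_rot: [0.707, 0.707, 0.001, 0.001]
contact_force: [-5.3, -0.2, 10.6]
gripper_width: 0.0277
grasp_force: 20.0
```

```bash
sed -i 's/np.arange(L\["t"\]\[-1\],N\["t"\]\[-1\]+.01,.4)/np.append(np.arange(L["t"][-1],N["t"][-1],.4),N["t"][-1])/' n.py; for n in 4 5 6 7; do echo n=$n; [ $n = 4 ] && a= || a=replan; python3 n.py "[3.02]*$n+[2.4,1.8,1.2,.6]+[0]*(16-$n)" $a|grep -v '^\[\['; done
```

```text
n=4
t 16.3833 look (np.float64(111.3), 182, 66, 150) tool r 0.066 lag deg 0.1 F [-5.3 -0.2 10.6] grip 0.0277
fit [0.85413386 1.53748425] res [ 0.   2.1 -0.  -0.9 -0.8 -0.   0.5]
16.43 w 2.118 ang 116.5
16.83 w 1.997 ang 161.9
17.23 w 1.282 ang 201.4
17.63 w 0.49 ang 220.8
18.03 w 0.041 ang 226.3
18.1 w 0.0 ang 226.4
n=5
fit [0.85413386 1.53748425] res [ 0.   2.1 -0.  -0.9 -0.8 -0.   0.5]
16.43 w 2.118 ang 116.5
16.83 w 2.011 ang 161.9
17.23 w 1.52 ang 204.5
17.63 w 0.624 ang 228.1
18.03 w 0.118 ang 236.0
18.1 w 0.058 ang 236.3
n=6
fit [0.85413386 1.53748425] res [ 0.   2.1 -0.  -0.9 -0.8 -0.   0.5]
16.43 w 2.118 ang 116.5
16.83 w 2.011 ang 161.9
17.23 w 1.722 ang 206.6
17.63 w 0.776 ang 234.7
18.03 w 0.203 ang 245.3
18.1 w 0.136 ang 245.9
n=7
fit [0.85413386 1.53748425] res [ 0.   2.1 -0.  -0.9 -0.8 -0.   0.5]
16.43 w 2.118 ang 116.5
16.83 w 2.011 ang 161.9
17.23 w 1.882 ang 207.9
17.63 w 0.946 ang 240.6
18.03 w 0.3 ang 254.1
18.1 w 0.224 ang 255.1
```

```bash
python3 n.py "[3.02]*8+[2.4,1.8,1.2,.6]+[0]*8" replan
```

```text
fit [0.85413386 1.53748425] res [ 0.   2.1 -0.  -0.9 -0.8 -0.   0.5]
16.43 w 2.118 ang 116.5
16.83 w 2.011 ang 161.9
17.23 w 1.996 ang 208.5
17.63 w 1.138 ang 245.6
18.03 w 0.408 ang 262.5
18.1 w 0.322 ang 263.9
[[0, 0, 0, 0.016, -0.0035, 0, 0.02], [0, 0, 0, 0.0305, -0.0105, 0, 0.02], [0, 0, 0, 0.043, -0.021, 0, 0.02], [0, 0, 0, 0.0525, -0.0345, 0, 0.02], [0, 0, 0, 0.0585, -0.0495, 0, 0.02], [0, 0, 0, 0.06, -0.066, 0, 0.02], [0, 0, 0, 0.058, -0.082, 0, 0.02], [0, 0, 0, 0.0515, -0.097, 0, 0.02], [0, 0, 0, 0.044, -0.1075, 0, 0.02], [0, 0, 0, 0.037, -0.1145, 0, 0.02], [0, 0, 0, 0.032, -0.1185, 0, 0.02], [0, 0, 0, 0.029, -0.12, 0, 0.02], [0, 0, 0, 0.029, -0.12, 0, 0.02], [0, 0, 0, 0.029, -0.12, 0, 0.02], [0, 0, 0, 0.029, -0.12, 0, 0.02], [0, 0, 0, 0.029, -0.12, 0, 0.02], [0, 0, 0, 0.029, -0.12, 0, 0.02], [0, 0, 0, 0.029, -0.12, 0, 0.02], [0, 0, 0, 0.029, -0.12, 0, 0.02], [0, 0, 0, 0.029, -0.12, 0, 0.02]]
```

arm_command(deltas=[[0,0,0,0.016,-0.0035,0,0.02],[0,0,0,0.0305,-0.0105,0,0.02],[0,0,0,0.043,-0.021,0,0.02],[0,0,0,0.0525,-0.0345,0,0.02],[0,0,0,0.0585,-0.0495,0,0.02],[0,0,0,0.06,-0.066,0,0.02],[0,0,0,0.058,-0.082,0,0.02],[0,0,0,0.0515,-0.097,0,0.02],[0,0,0,0.044,-0.1075,0,0.02],[0,0,0,0.037,-0.1145,0,0.02],[0,0,0,0.032,-0.1185,0,0.02],[0,0,0,0.029,-0.12,0,0.02],[0,0,0,0.029,-0.12,0,0.02],[0,0,0,0.029,-0.12,0,0.02],[0,0,0,0.029,-0.12,0,0.02],[0,0,0,0.029,-0.12,0,0.02],[0,0,0,0.029,-0.12,0,0.02],[0,0,0,0.029,-0.12,0,0.02],[0,0,0,0.029,-0.12,0,0.02],[0,0,0,0.029,-0.12,0,0.02]])

```text
t: 18.1
tool_pos: [0.5186, -0.0007, 0.2005]
ee_rot: [0.707, 0.707, 0.001, 0.001]
contact_force: [1.5, -0.3, 6.8]
gripper_width: 0.0277
grasp_force: 20.0
```

```bash
python3 n.py "[0]*6"
```

```text
t 18.1 look (np.float64(265.5), 188, 40, 187) tool r 0.064 lag deg -0.1 F [ 1.5 -0.3  6.8] grip 0.0277
fit [0.85988823 1.53306518] res [ 0.   2.3  0.2 -0.7 -0.8 -0.3 -0.   0.6]
18.15 w 0.271 ang 265.7
18.55 w 0.0 ang 267.7
18.65 w 0.0 ang 267.7
[[0, 0, 0, 0.0, -0.0, 0, 0.02], [0, 0, 0, 0.0, -0.0, 0, 0.02], [0, 0, 0, 0.0, -0.0, 0, 0.02], [0, 0, 0, 0.0, -0.0, 0, 0.02], [0, 0, 0, 0.0, -0.0, 0, 0.02], [0, 0, 0, 0.0, -0.0, 0, 0.02]]
```

Model matches to under 1°. Let it settle and look, with both cameras, before the last nudge.

arm_command(deltas=[[0,0,0,0,0,0,0.02],[0,0,0,0,0,0,0.02],[0,0,0,0,0,0,0.02],[0,0,0,0,0,0,0.02],[0,0,0,0,0,0,0.02],[0,0,0,0,0,0,0.02]])

```text
t: 18.65
tool_pos: [0.5186, -0.0007, 0.2005]
ee_rot: [0.707, 0.707, 0.001, 0.001]
contact_force: [1.9, -0.6, 7.4]
gripper_width: 0.0278
grasp_force: 20.0
```

```bash
for k in 1.2 1.4 1.6; do echo $k;[ $k = 1.2 ] && a= || a=replan; python3 n.py "[$k/2]+[$k]*7+[$k/2]+[0]*8" $a; done
```

```text
1.2
t 18.65 look (np.float64(269.8), 217, 45, 190) tool r 0.064 lag deg -0.1 F [ 1.9 -0.6  7.4] grip 0.0278
fit [0.8655573  1.52924037] res [ 0.   2.6  0.4 -0.5 -0.7 -0.5 -0.5 -0.2  1.1]
18.7 w 0.0 ang 268.7
19.1 w 0.163 ang 270.0
19.5 w 0.256 ang 275.5
19.9 w 0.0 ang 277.4
20.12 w 0.0 ang 277.4
[[0, 0, 0, -0.0025, -0.002, 0, 0.02], [0, 0, 0, -0.0085, -0.0045, 0, 0.02], [0, 0, 0, -0.0145, -0.007, 0, 0.02], [0, 0, 0, -0.021, -0.0085, 0, 0.02], [0, 0, 0, -0.0275, -0.0095, 0, 0.02], [0, 0, 0, -0.034, -0.01, 0, 0.02], [0, 0, 0, -0.04, -0.0095, 0, 0.02], [0, 0, 0, -0.0465, -0.0085, 0, 0.02], [0, 0, 0, -0.05, -0.008, 0, 0.02], [0, 0, 0, -0.05, -0.008, 0, 0.02], [0, 0, 0, -0.05, -0.008, 0, 0.02], [0, 0, 0, -0.05, -0.008, 0, 0.02], [0, 0, 0, -0.05, -0.008, 0, 0.02], [0, 0, 0, -0.05, -0.008, 0, 0.02], [0, 0, 0, -0.05, -0.008, 0, 0.02], [0, 0, 0, -0.05, -0.008, 0, 0.02], [0, 0, 0, -0.05, -0.008, 0, 0.02]]
1.4
fit [0.8655573  1.52924037] res [ 0.   2.6  0.4 -0.5 -0.7 -0.5 -0.5 -0.2  1.1]
18.7 w 0.0 ang 268.7
19.1 w 0.224 ang 270.6
19.5 w 0.357 ang 278.1
19.9 w 0.0 ang 281.5
20.12 w 0.0 ang 281.
[... 745 characters left out ...]
2
19.5 w 0.458 ang 280.7
19.9 w 0.029 ang 285.8
20.12 w 0.0 ang 285.8
[[0, 0, 0, -0.0035, -0.0025, 0, 0.02], [0, 0, 0, -0.0115, -0.006, 0, 0.02], [0, 0, 0, -0.02, -0.008, 0, 0.02], [0, 0, 0, -0.0285, -0.0095, 0, 0.02], [0, 0, 0, -0.037, -0.0095, 0, 0.02], [0, 0, 0, -0.0455, -0.0085, 0, 0.02], [0, 0, 0, -0.054, -0.0065, 0, 0.02], [0, 0, 0, -0.062, -0.0035, 0, 0.02], [0, 0, 0, -0.066, -0.0015, 0, 0.02], [0, 0, 0, -0.066, -0.0015, 0, 0.02], [0, 0, 0, -0.066, -0.0015, 0, 0.02], [0, 0, 0, -0.066, -0.0015, 0, 0.02], [0, 0, 0, -0.066, -0.0015, 0, 0.02], [0, 0, 0, -0.066, -0.0015, 0, 0.02], [0, 0, 0, -0.066, -0.0015, 0, 0.02], [0, 0, 0, -0.066, -0.0015, 0, 0.02], [0, 0, 0, -0.066, -0.0015, 0, 0.02]]
```

```bash
python3 n.py "[.65]+[1.3]*7+[.65]+[0]*7" replan
```

```text
fit [0.8655573  1.52924037] res [ 0.   2.6  0.4 -0.5 -0.7 -0.5 -0.5 -0.2  1.1]
18.7 w 0.0 ang 268.7
19.1 w 0.193 ang 270.3
19.5 w 0.306 ang 276.8
19.9 w 0.0 ang 279.4
20.03 w 0.0 ang 279.4
[[0, 0, 0, -0.003, -0.002, 0, 0.02], [0, 0, 0, -0.009, -0.005, 0, 0.02], [0, 0, 0, -0.016, -0.007, 0, 0.02], [0, 0, 0, -0.0225, -0.009, 0, 0.02], [0, 0, 0, -0.0295, -0.0095, 0, 0.02], [0, 0, 0, -0.0365, -0.0095, 0, 0.02], [0, 0, 0, -0.0435, -0.009, 0, 0.02], [0, 0, 0, -0.0505, -0.0075, 0, 0.02], [0, 0, 0, -0.054, -0.0065, 0, 0.02], [0, 0, 0, -0.054, -0.0065, 0, 0.02], [0, 0, 0, -0.054, -0.0065, 0, 0.02], [0, 0, 0, -0.054, -0.0065, 0, 0.02], [0, 0, 0, -0.054, -0.0065, 0, 0.02], [0, 0, 0, -0.054, -0.0065, 0, 0.02], [0, 0, 0, -0.054, -0.0065, 0, 0.02], [0, 0, 0, -0.054, -0.0065, 0, 0.02]]
```

arm_command(deltas=[[0,0,0,-0.003,-0.002,0,0.02],[0,0,0,-0.009,-0.005,0,0.02],[0,0,0,-0.016,-0.007,0,0.02],[0,0,0,-0.0225,-0.009,0,0.02],[0,0,0,-0.0295,-0.0095,0,0.02],[0,0,0,-0.0365,-0.0095,0,0.02],[0,0,0,-0.0435,-0.009,0,0.02],[0,0,0,-0.0505,-0.0075,0,0.02],[0,0,0,-0.054,-0.0065,0,0.02],[0,0,0,-0.054,-0.0065,0,0.02],[0,0,0,-0.054,-0.0065,0,0.02],[0,0,0,-0.054,-0.0065,0,0.02],[0,0,0,-0.054,-0.0065,0,0.02],[0,0,0,-0.054,-0.0065,0,0.02],[0,0,0,-0.054,-0.0065,0,0.02],[0,0,0,-0.054,-0.0065,0,0.02]])

```text
t: 20.03
tool_pos: [0.5122, -0.0545, 0.2005]
ee_rot: [0.707, 0.707, 0.001, 0.001]
contact_force: [2.9, 0.7, 8.0]
gripper_width: 0.0277
grasp_force: 20.0
```

```bash
python3 n.py "[.4,.8,.8,.8,.4,0,0,0]"
python3 - <<'E'
from h import *
im=viewer.capture("top"); sc=viewer.capture("scene"); print(angle({"top":im,"scene":sc}))
cv2.imwrite("pics/z.png",np.vstack([cv2.resize(sc[:,:,::-1][180:340,140:360],(550,400)),cv2.resize(im[:,:,::-1][90:290,270:545],(550,200*2))[:200]]))
cv2.imwrite("pics/z.png",cv2.resize(sc[:,:,::-1][180:345,140:360],(800,600),interpolation=cv2.INTER_CUBIC))
E
```

```text
t 20.0333 look (np.float64(10.0), 198, 280, 192) tool r 0.0643 lag deg -0.4 F [2.9 0.7 8. ] grip 0.0277
fit [0.85 1.5 ] res [ 0.   1.  -2.4 -4.6 -5.9 -7.6 -9.6 -9.8 -8.4 80.7]
20.08 w 0.0 ang 289.2
20.48 w 0.047 ang 289.7
20.75 w 0.0 ang 289.8
[[0, 0, 0, -0.002, 0.0005, 0, 0.02], [0, 0, 0, -0.006, 0.002, 0, 0.02], [0, 0, 0, -0.01, 0.004, 0, 0.02], [0, 0, 0, -0.014, 0.006, 0, 0.02], [0, 0, 0, -0.0155, 0.0075, 0, 0.02], [0, 0, 0, -0.0155, 0.0075, 0, 0.02], [0, 0, 0, -0.0155, 0.0075, 0, 0.02], [0, 0, 0, -0.0155, 0.0075, 0, 0.02]]
{'top': (np.float64(280.1), 89, 235, 89), 'scene': (np.float64(10.0), 197, 280, 193), 'both': (np.float64(280.0), 282, 10, 256)}
```

View pics/z.png

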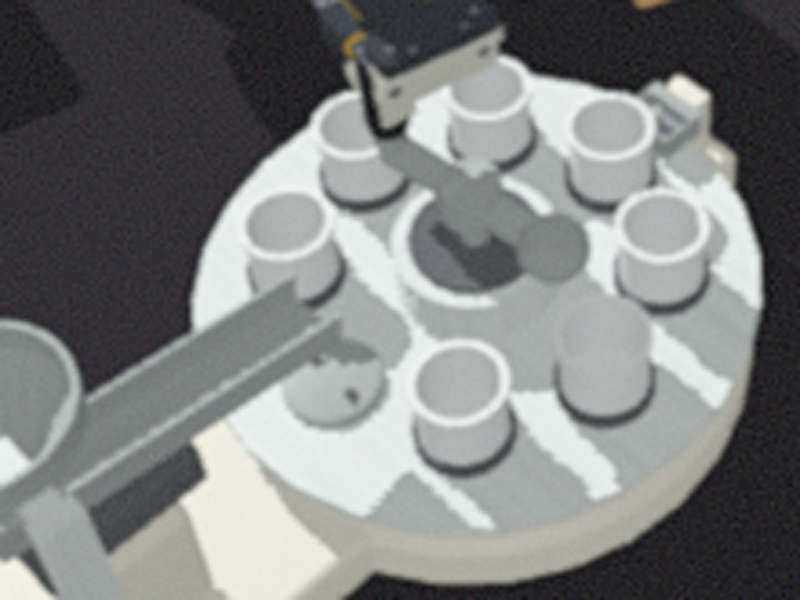

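Run:
```python
from h import *
import json
im=cv2.imread("pics/top0.png"); g=cv2.cvtColor(im,cv2.COLOR_BGR2GRAY).astype(np.float32)
a=np.radians(11.5); ex=np.array([np.cos(a),np.sin(a)]); ey=np.array([-np.sin(a),np.cos(a)])
xs=np.arange(-.04,.0401,.001)
for r in (.125,.145,.165,.185,.205,.225):
    z=.175+(r-.115)*.45
    acc=0
    for rr in np.arange(r-.008,r+.009,.004):
        P=np.c_[C+xs[:,None]*ex-rr*ey,np.full(xs.size,z)]; uv=proj("top",P).astype(np.float32)
        acc=acc+cv2.remap(g,uv[:,:1],uv[:,1:],1)[:,0]/5
    print(r,acc[::2].round().astype(int).tolist())
# brake cage
for r in(.155,.163,.171,.185,.195):
    P=np.c_[C+xs[:,None]*ex+r*ey,np.full(xs.size,.1)]; uv=proj("top",P).astype(np.float32)
    print("br",r,cv2.remap(g,uv[:,:1],uv[:,1:],1)[::2,0].round().astype(int).tolist())
```

```text
0.125 [244, 244, 244, 244, 243, 243, 243, 242, 238, 215, 189, 157, 131, 127, 126, 127, 128, 128, 127, 127, 127, 134, 159, 184, 191, 191, 190, 191, 190, 187, 194, 218, 240, 243, 243, 243, 243, 242, 242, 241, 242]
0.145 [245, 245, 245, 245, 245, 245, 245, 244, 239, 213, 183, 149, 127, 123, 123, 123, 125, 124, 125, 125, 126, 136, 164, 186, 190, 189, 189, 189, 185, 186, 198, 227, 242, 243, 243, 243, 243, 243, 243, 243, 243]
0.165 [243, 238, 218, 184, 160, 152, 148, 146, 155, 177, 176, 140, 124, 123, 120, 122, 122, 122, 122, 123, 124, 141, 172, 186, 188, 186, 187, 187, 182, 184, 184, 178, 177, 179, 176, 175, 178, 180, 180, 180, 177]
0.185 [243, 241, 236, 215, 188, 175, 153, 110, 121, 168, 171, 133, 122, 121, 119, 119, 119, 119, 119, 121, 123, 137, 167, 185, 186, 186, 187, 185, 181, 183, 171, 154, 159, 166, 168, 169, 168, 168, 168, 169, 167]
0.205 [244, 245, 250, 251, 248, 241, 199, 125, 135, 172, 167, 128, 119, 119, 117, 117, 117, 117, 116, 118, 123, 147, 176, 185, 184, 186, 186, 182, 181, 183, 173, 165, 189, 210, 209, 194, 159, 130, 126, 126, 127]
0.225 [173, 190, 232, 249, 246, 239, 183
[... 521 characters left out ...]
 100, 102, 110, 133, 170, 186, 185, 182, 181, 181, 181, 182, 184, 183, 181, 179]
br 0.171 [239, 242, 245, 246, 247, 246, 246, 246, 240, 218, 183, 140, 114, 110, 112, 128, 154, 163, 166, 164, 164, 162, 160, 162, 156, 150, 154, 158, 157, 181, 188, 183, 183, 181, 179, 173, 171, 167, 163, 158, 144]
br 0.185 [49, 54, 98, 192, 244, 252, 250, 248, 245, 232, 221, 214, 210, 212, 211, 205, 200, 201, 206, 206, 202, 198, 199, 204, 203, 200, 189, 185, 187, 182, 161, 106, 59, 44, 42, 40, 40, 38, 41, 43, 40]
br 0.195 [48, 49, 95, 190, 244, 252, 250, 248, 248, 247, 243, 243, 247, 249, 248, 248, 247, 247, 247, 246, 246, 245, 245, 244, 244, 240, 220, 182, 173, 170, 149, 97, 54, 43, 41, 39, 39, 38, 38, 38, 37]
```

```bash
python3 - <<'E'
import json
L=json.load(open("log.json")); L["obs"][-1][1]=280.0
t,p=L["t"][-1],L["phi"][-1]; L["t"].append(t+.1); L["phi"].append(p); json.dump(L,open("log.json","w"))
E
for k in .9 1.0 1.1; do echo $k; python3 n.py "[$k/2]+[$k]*3+[$k/2]+[0]*5" replan; done
```

```text
.9
fit [0.86661616 1.52849421] res [ 0.   2.6  0.5 -0.5 -0.7 -0.5 -0.6 -0.4  0.9  0.4]
20.18 w 0.0 ang 279.6
20.58 w 0.07 ang 280.2
20.98 w 0.0 ang 280.5
21.02 w 0.0 ang 280.5
[[0, 0, 0, -0.0025, 0.0005, 0, 0.02], [0, 0, 0, -0.007, 0.0025, 0, 0.02], [0, 0, 0, -0.011, 0.0045, 0, 0.02], [0, 0, 0, -0.0155, 0.007, 0, 0.02], [0, 0, 0, -0.0175, 0.0085, 0, 0.02], [0, 0, 0, -0.0175, 0.0085, 0, 0.02], [0, 0, 0, -0.0175, 0.0085, 0, 0.02], [0, 0, 0, -0.0175, 0.0085, 0, 0.02], [0, 0, 0, -0.0175, 0.0085, 0, 0.02], [0, 0, 0, -0.0175, 0.0085, 0, 0.02]]
1.0
fit [0.86661616 1.52849421] res [ 0.   2.6  0.5 -0.5 -0.7 -0.5 -0.6 -0.4  0.9  0.4]
20.18 w 0.0 ang 279.6
20.58 w 0.096 ang 280.4
20.98 w 0.0 ang 281.0
21.02 w 0.0 ang 281.0
[[0, 0, 0, -0.0025, 0.001, 0, 0.02], [0, 0, 0, -0.0075, 0.003, 0, 0.02], [0, 0, 0, -0.0125, 0.0055, 0, 0.02], [0, 0, 0, -0.017, 0.0085, 0, 0.02], [0, 0, 0, -0.019, 0.01, 0, 0.02], [0, 0, 0, -0.019, 0.01, 0, 0.02], [0, 0, 0, -0.019, 0.01, 0, 0.02], [0, 0, 0, -0.019, 0.01, 0, 0.02], [0, 0, 0, -0.019, 0.01, 0, 0.02], [0, 0, 0, -0.019, 0.01, 0, 0.02]]
1.1
fit [0.86661616 1.52849421] res [ 0.   2.6  0.5 -0.5 -0.7 -0.5 -0.6 -0.4  0.9  0.4]
20.18 w 0.0 ang 279.6
20.58 w 0.123 ang 280.7
20.98 w 0.0 ang 281.5
21.02 w 0.0 ang 281.5
[[0, 0, 0, -0.003, 0.001, 0, 0.02], [0, 0, 0, -0.0085, 0.003, 0, 0.02], [0, 0, 0, -0.0135, 0.006, 0, 0.02], [0, 0, 0, -0.0185, 0.0095, 0, 0.02], [0, 0, 0, -0.021, 0.011, 0, 0.02], [0, 0, 0, -0.021, 0.011, 0, 0.02], [0, 0, 0, -0.021, 0.011, 0, 0.02], [0, 0, 0, -0.021, 0.011, 0, 0.02], [0, 0, 0, -0.021, 0.011, 0, 0.02], [0, 0, 0, -0.021, 0.011, 0, 0.02]]
```

arm_command(deltas=[[0,0,0,-0.0025,0.001,0,0.02],[0,0,0,-0.0075,0.003,0,0.02],[0,0,0,-0.0125,0.0055,0,0.02],[0,0,0,-0.017,0.0085,0,0.02],[0,0,0,-0.019,0.01,0,0.02],[0,0,0,-0.019,0.01,0,0.02],[0,0,0,-0.019,0.01,0,0.02],[0,0,0,-0.019,0.01,0,0.02],[0,0,0,-0.019,0.01,0,0.02],[0,0,0,-0.019,0.01,0,0.02]])

```text
t: 21.02
tool_pos: [0.5219, -0.0735, 0.2005]
ee_rot: [0.707, 0.707, 0.001, 0.001]
contact_force: [0.9, 1.6, 8.6]
gripper_width: 0.0279
grasp_force: 20.0
```

Run:
```python
from h import *
print(angle({n:viewer.capture(n) for n in("top","scene")}),status.get_state()["contact_force"])
```

```text
{'top': (np.float64(236.9), 121, 282, 111), 'scene': (np.float64(191.8), 179, 282, 172), 'both': (np.float64(281.7), 283, 192, 246)} [0.12330631 1.34865021 8.09733017]
```

arm_command(deltas=[[0,0,0,0,0,0,0.032],[0,0,0,0,0,0,0.045],[0,0,0,0,0,0,0.06],[0,0,0,0,0,0,0.06],[0,0,0,0,0,0,0.06],[0,0,0,0,0,-0.02,0.06],[0,0,0,0,0,-0.05,0.06],[0,0,0,0,0,-0.09,0.06],[0,0,0,0,0,-0.13,0.06],[0,0,0,0,0,-0.15,0.06],[0,0,0,0,-0.04,-0.15,0.06],[0,0,0,0,-0.08,-0.15,0.06],[0,0,0,0,-0.12,-0.15,0.06],[0,0,0,0,-0.15,-0.15,0.06],[0,0,0,0,-0.15,-0.15,0.06],[0,0,0,0,-0.15,-0.15,0.06],[0,0,0,0,-0.15,-0.15,0.06],[0,0,0,0,-0.15,-0.15,0.06]])

```text
t: 22.62
tool_pos: [0.3721, -0.0735, 0.3495]
ee_rot: [0.707, 0.707, -0.0, -0.0]
contact_force: [0.4, 0.4, -0.6]
gripper_width: 0.0601
grasp_force: 0.0
```

Run:
```python
from h import *
p={n:viewer.capture(n) for n in("top","scene")}
print(angle(p),status.get_state()["contact_force"])
cv2.imwrite("pics/fin.png",p["scene"][...,::-1])
```

```text
{'top': (np.float64(282.0), 266, 12, 222), 'scene': (np.float64(11.5), 194, 282, 194), 'both': (np.float64(281.9), 460, 12, 416)} [-0.2155521   0.00217433 -0.17966016]
```

View pics/fin.png

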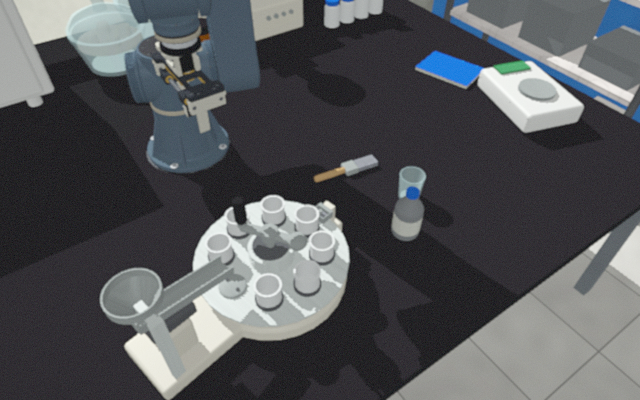

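The gripper is clear of the crank. The blank sits under the chute lip, around pixel (235,285), at 281.9° against a target of 281.5°. Nothing around the divider has moved.

```bash
python3 -c "
from rig import env; print(env.sign_off())"
```

```text
the job is handed in; nothing more can be done
None
```

The dry run is done and handed in: by camera fixes and a fitted model, the carousel ran counter-clockwise at about 20 turns a minute for roughly 9 s, stayed well under 27, and stopped with the blank within about 0.5° (1 mm) of centre under the chute lip; the crank is released and the arm is clear.

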